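Load a backup cell into the bench cell tester

TASK

Check the big backup cell on the cell tester: push it flat along the deck, without lifting it off, until it drops fully home in the round nest, then swing the contact arm down as far as it goes so that its sprung probe bears on the cell. Leave the smaller cell and the other loose parts on the bench where they are.

Things in the scene. Friction and masses are not known exactly. Their poses are not given: they have to be found in the camera images.
- tester: fixed grey box, 260 mm (its x) by 170 mm, smooth brown deck on top 42 mm above the bench. Origin: centre of its underside; +x runs from the front edge, nearest the robot, to the hinge at the rear. Lips 3 mm high edge the front and sides. A readout pod 23 mm above the deck stands rear left (x 89 to 123, y 25 to 79 mm), two terminals 19 mm high rear right (x 108, y -38 and -62 mm)
- nest (a point): centre of the floor of the round nest in the deck, 40 mm ahead (+x) of the tester's origin on its centre line; 36 mm wide, 3.5 mm deep. Two stop bars, 5 mm wide and 3 mm above the deck, form a 90 degree V behind it that opens to the front, their inner faces 17 mm from the nest's axis: a cell pushed against both is within 1 mm of that axis
- cell_center (a point): centre (half-way up) of the big cell, a plain metal disc 33 mm across, 10 mm thick, about 26 g, flat on the deck to the left or right of the centre line; its z is up. On the deck its centre is 5 mm above the deck, home in the nest 1.5 mm (it then stands 6.5 mm proud). It slides easily (friction about 0.25) and may hang on the nest's edge until nudged or pressed down
- cell: the same big cell; origin at the centre of its underside
- contact_arm (a joint): angle of the contact arm: 0 = down at its stop (level, over the nest), it grows as the arm rises, about 1.57 upright, 1.7 fully back. It stays where it is left (stiff friction hinge, about 2.5 N at the grip bar)
- hinge (a point): middle of the arm's hinge axis, 112 mm ahead (+x) of the tester's origin and 16 mm above the deck; the axis runs along the tester's y. Bracket 28 mm wide, 24 mm above the deck
- grip_bar (a point): centre of the black cross grip at the arm's free end: a round bar 12 mm thick and 44 mm long along the tester's y, 100 mm from the hinge axis. Between them the arm is a flat steel bar 12 mm wide and 6 mm thick. With the arm down the bar's centre is 16 mm above the deck, 12 mm ahead (+x) of the tester's origin
- probe: sprung brass probe, 7 mm thick, under the arm 72 mm from the hinge axis; origin at its tip. It gives up to 4 mm; with the arm fully down on a cell that is home it is pressed in 2.5 mm and bears with about 1.4 N
- small_cell: smaller coin cell, a bystander, 24.5 mm across and 7.7 mm thick, lying on the deck on the other side of the centre line; origin at the centre of its underside
- capacitor: bystander: dark can capacitor, 25 mm across and 40 mm tall, standing on the bench by the tester's left (+y) side; origin at the centre of its underside
- pot: bystander: potentiometer, 26 mm square body with its shaft upright, 41 mm tall in all, on the bench by the tester's right (-y) side; origin at the centre of its underside
- tray: bystander: grey divided tray of spent cells, 120 x 75 x 22 mm, on the bench to the right; origin at the centre of its underside
- screwdriver: bystander: black-handled screwdriver, 170 mm long, lying on the bench at the front right; origin at its underside
- meter: bystander: cream panel meter, 60 x 64 mm, 41 mm high, lying face up on the bench behind the tester; origin at the centre of its underside
- pcb: bystander: circuit board 75 x 105 mm with upright capacitors, 43 mm high, on the bench at the front left; origin at the centre of its underside
Things that resemble listed ones, but are neither listed nor needed, are in the scene too. What is shaped like the cell but purple is not meant.

How it is judged (in metres and radians):
On the way, in this order (a step that is already met when the one before it is completed fails the run):
1. the big cell lies flat and fully home in the nest while the contact arm is still raised (horizontal distance between cell_center and nest below 0.003 m and z of cell_center in the frame of tester below 0.045 m and angle between cell_center's own z axis and vertical below 0.06 rad and value of joint contact_arm above 0.5 rad), for 0.2 s.
2. the contact arm is down and its probe bears on the seated cell (horizontal distance between cell_center and nest below 0.003 m and z of cell_center in the frame of tester below 0.045 m and angle between cell_center's own z axis and vertical below 0.06 rad and value of joint contact_arm below 0.06 rad and contact force between probe and cell above 0.3 N), for 0.2 s.
At the end, for the whole second after the job is handed in: the big cell lies at rest, flat (within 0.06 rad) and home in the nest (centre within 3 mm of the nest's axis sideways and no more than 3 mm above the deck, that is seated to within 1.5 mm), the contact arm is down (within 0.06 rad of its stop) and its probe presses on the cell with more than 0.3 N (all of step 2 and linear speed of cell below 0.01 m/s); the robot touches nothing.
It fails at once if the big cell is lifted more than 8 mm off the deck, tipped by more than 0.5 rad or dropped off the deck (z of cell_center in the frame of tester above 0.055 m or angle between cell_center's own z axis and vertical above 0.5 rad or z of cell_center in the frame of tester below 0.036 m).
It fails at once if the smaller cell or another loose part is shifted by more than 20 mm (distance of any of small_cell, capacitor, pot, tray, screwdriver, meter, pcb from where it was at the start of the episode above 0.02 m).
It also fails if it takes over 54 s, if anything falls off the work surface, if the arm or the gripper's body presses on something with over 40 N, if the wrist force passes 120 N, or if a joint passes its speed limit or range.

ROBOT

A 6-joint arm with a two-finger parallel gripper is mounted at the origin on the work surface. World frame = base frame: x ahead of the robot, y to its left, z up, the work surface at z = 0. Lengths are in mm, angles in rad, forces in N, time in s.
With the tool pointing down it reaches from about 400 to 925 mm from the base axis. Payload 12.5 kg.
Tool frame: the origin (TCP) lies on the mounting face of the last link; the fingertips stand 190 mm ahead of it and the grasp point (between the pads) lies 171 mm ahead of it (env.grasp_offset is the distance from the TCP to the grasp point, in mm); z points along the fingers, y is the direction in which the jaws open and shut (so a half turn about z gives the same grasp; the last joint's range is limited). The gripper opens to 95 mm and grips with 3 to 60 N. Pads are 20 mm wide; open, the fingers measure 119 mm over their backs; the gripper's body (75 mm by 180 mm) begins 59 mm behind the grasp point.
Start: joints at [1.072, 0.491, 1.559, -0, 1.092, -0.106], TCP at [239.212, 577.41, 404.761] pointing down, gripper open.
Joint ranges: [-3.1, 3.1], [-0.84, 2.19], [0.05, 2.79], [-1.13, 4.28], [0.06, 2.93], [-2.69, 2.69]. Speed limits (rad/s): [2.22, 2.22, 2.79, 3.14, 3.14, 3.14].

INTERFACE

Orientations are given as [roll, pitch, yaw] about the fixed x, y, z axes, in that order (R = Rz(yaw) Ry(pitch) Rx(roll)).
In Python, from cell import env, viewer gives the robot as it stands.
- The arm moves only by the tool play_rows, never from a script. Its argument "increments" is a list of rows, each an object of numbers: "dx", "dy", "dz": the shift along the tool's x, y, z in mm; "rx", "ry", "rz": the turn, a rotation vector about the tool's x, y, z in units of 6 degrees (1.0 is 6 degrees). A call has 1 to 8 rows; each row is the pose to reach, as a shift and turn from the pose measured when the call began, along the tool's axes at that moment; what a row does not reach only later rows make up. A row lasts 1/12 s, in which the tool goes at most 41.7 mm and 7.16 degrees, less where a joint would pass 70% of its speed; a pose out of reach is approached as far as the arm can. A call with a gripper value outside its range is refused whole. "fingers" is the opening, from 0 (shut) to 1 (fully open), set as the call begins (left out, the last holds). The fingers move at their own pace and stop on an object; the grip force is fixed at half the most. Time passes only in rows, so rows that repeat a pose let the fingers close. It gives the time, the measured TCP pose, the force and the opening at its end, in the units of the state.
- env.state(): the state, without advancing time (a new reading comes with each control period).
- viewer.read_camera(name): name is "side" or "top"; returns a dict with "image" (400x640x3 uint8, red, green, blue), "fx", "fy", "cx", "cy" (pixels), "rvec" (rotation vector, rad) and "tvec" (3), from world to camera coordinates, as OpenCV has them. Camera axes: x right, y down, z forward; pixel columns grow to the right and rows downward; lengths in mm; the calibration is good to about 2 mm. A picture is of the moment at which its call begins. There is no depth.
- env.job_done(): hands the job in, once; it reports no verdict.
The state is a dict: "t": time; "joints": joint angles; "qvel": joint speeds; "tau": joint torques, N m; "eef_pos": TCP position; "tcp_rot": TCP orientation; "ft_force": force on the tool from outside, world axes, zero at the start; "moment": the same for the moment, N m; "opening": opening from 0.0 (shut) to 1.0 (fully open).
Only numpy, scipy, OpenCV 4.12 (cv2) and the standard library are available. Lean on these libraries where they do the work, as an engineer would, in place of code of your own. Each camera call takes 0.05 s, during which the arm holds its last target.

## Working session

There is one attempt and no reset: what is moved stays moved. The work goes in short steps, Python scripts to look and compute and a tool call to move; the robot and the scene stay as the last step left them, time stands still between calls to the robot, and variables do not carry over. Pictures are saved under pics/ and viewed, and the job is handed in when it is done.

Besides the shell and the picture viewer there is one more tool, called as name(argument=value, ...) on one line, values as JSON. play_rows: Moves the arm, as the interface text tells. Its arguments: {"type":"object","properties":{"increments":{"type":"array","items":{"type":"object","properties":{"dx":{"type":"number"},"dy":{"type":"number"},"dz":{"type":"number"},"rx":{"type":"number"},"ry":{"type":"number"},"rz":{"type":"number"}}}},"fingers":{"type":"number"}},"required":["increments"]}

```bash
ls; mkdir -p pics
python3 - <<'E'
from cell import env, viewer
import cv2,pickle
print(env.state())
for n in("side","top"):
    c=viewer.read_camera(n); cv2.imwrite(f"pics/{n}0.png",c["image"][:,:,::-1]); pickle.dump(c,open(f"{n}0.pkl","wb"))
    print(n,{k:v for k,v in c.items() if k!="image"})
E
```

```text
pics
{'t': 0.0, 'joints': array([ 1.07243683e+00,  4.91567535e-01,  1.55946321e+00,  7.87438678e-06,
        1.09172325e+00, -1.05608536e-01]), 'qvel': array([ 6.99192626e-04, -1.15772699e-03, -4.87714696e-04,  6.54741341e-05,
       -1.27561142e-04,  3.51367092e-04]), 'tau': array([-4.15006056e-03, -6.12647367e+01, -2.58163083e+01,  6.91078696e-02,
        4.83245426e-02, -1.12760908e-04]), 'eef_pos': array([239.17251163, 577.38611109, 404.15193694]), 'tcp_rot': array([-3.14043852e+00, -1.29364032e-04,  2.74883799e+00]), 'ft_force': array([0.11959088, 0.05385033, 0.02868525]), 'moment': array([-0.05228436, -0.01367586,  0.00760692]), 'opening': 0.9997609904378193}
side {'fx': 501.2166306362302, 'fy': 501.2166306362302, 'cx': 318.9022363673771, 'cy': 195.3674664936325, 'rvec': array([ 2.23103432, -0.32828976,  0.18456045]), 'tvec': array([-540.99334198,  146.58856212, 1479.87956309])}
top {'fx': 470.94711723597396, 'fy': 470.94711723597396, 'cx': 320.6571199675582, 'cy': 199.9816278274421, 'rvec': array([ 2.20609867, -2.15777916,  0.10335631]), 'tvec': array([ -45.46566053,  550.4230136 , 1129.72971142])}
```

View pics/side0.png

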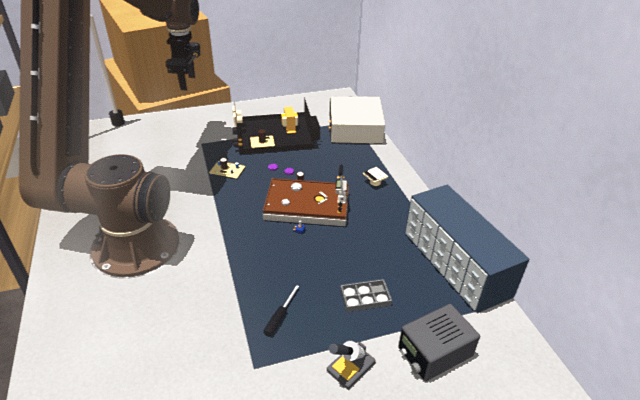

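View pics/top0.png

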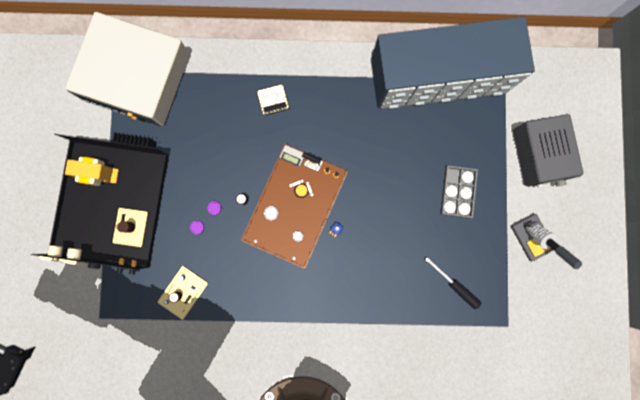

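Run:
```python
import cv2,pickle
for n,(x,y,w,h) in(("side",(250,150,150,90)),("top",(225,130,140,145))):
    c=pickle.load(open(f"{n}0.pkl","rb"))["image"][y:y+h,x:x+w,::-1]
    k=5 if n=="side" else 4
    cv2.imwrite(f"pics/{n}0c.png",cv2.resize(c,None,fx=k,fy=k,interpolation=cv2.INTER_CUBIC))
```

```text
(no output)
```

View pics/side0c.png

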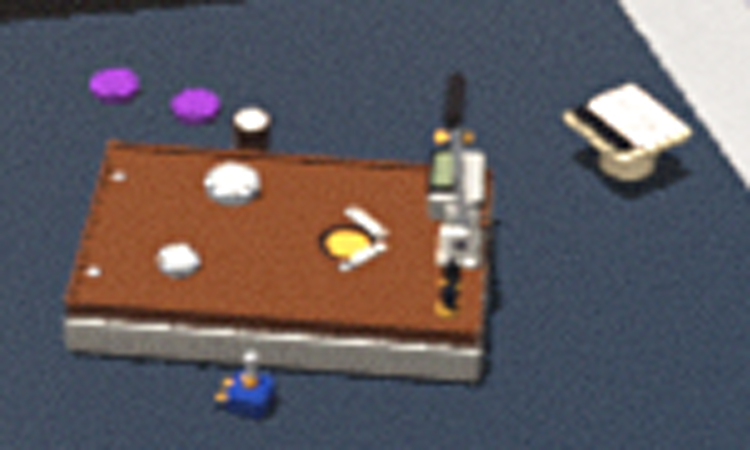

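View pics/top0c.png

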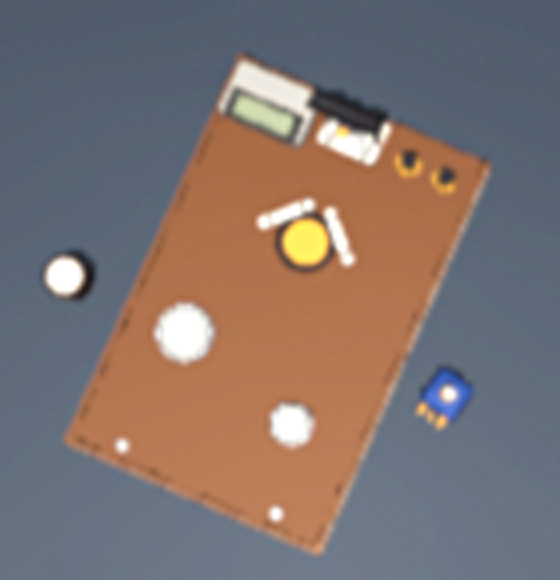

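The big cell is left of the centre line, at about (184,333) in the top crop. The small cell is right at (291,425), the nest at (304,243), and the arm is upright at the rear.

```bash
cat > h.py <<'E'
import numpy as np,cv2,pickle
from scipy.optimize import least_squares
def load(n,i=0): return pickle.load(open(f"{n}{i}.pkl","rb"))
C={n:load(n) for n in("side","top")}
def proj(c,P): return cv2.projectPoints(np.array(P,float).reshape(-1,3),c["rvec"],c["tvec"],np.array([[c["fx"],0,c["cx"]],[0,c["fy"],c["cy"]],[0,0,1.]]),None)[0][:,0]
def ray(c,uv,z):
    R=cv2.Rodrigues(c["rvec"])[0]; o=-R.T@c["tvec"]; d=R.T@np.array([(uv[0]-c["cx"])/c["fx"],(uv[1]-c["cy"])/c["fy"],1])
    return o+d*(z-o[2])/d[2]
def full(n,p,off=None,k=None):
    off=off or {"side":(250,150),"top":(225,130)}[n]; k=k or {"side":5,"top":4}[n]
    return np.array([(p[0]+.5)/k-.5+off[0],(p[1]+.5)/k-.5+off[1]])
def T(p,L):
    c,s=np.cos(p[2]),np.sin(p[2]); L=np.array(L,float).reshape(-1,3)
    return np.c_[p[0]+c*L[:,0]-s*L[:,1],p[1]+s*L[:,0]+c*L[:,1],L[:,2]]
E
python3 - <<'E'
from h import *
obs=[("top",(-130,85,45),(66,440)),("top",(-130,-85,45),(320,552)),("top",(130,-85,43),(490,163)),("top",(130,85,43),(242,55)),("top",(40,0,40),(305,242)),
("side",(-130,85,45),(108,143)),("side",(-130,-85,45),(68,305)),("side",(130,-85,43),(482,345)),("side",(40,0,38.5),(346,243))]
def res(p): return np.concatenate([(proj(C[n],T(p,L))[0]-full(n,q)) for n,L,q in obs])
r=least_squares(res,[600,0,0.4],loss="soft_l1"); print(r.x,np.round(res(r.x),1).reshape(-1,2))
for n in C:
  rr=least_squares(lambda p:np.concatenate([(proj(C[n],T(p,L))[0]-full(n,q)) for m,L,q in obs if m==n]),r.x); print(n,rr.x)
p=r.x
def inv(w):
    c,s=np.cos(p[2]),np.sin(p[2]); d=w[:2]-p[:2]; return c*d[0]+s*d[1],-s*d[0]+c*d[1]
for n,q,z in[("top",(184,333),51),("top",(291,425),49),("top",(305,242),39),("side",(232,181),50),("side",(178,258),48),("side",(346,243),39),("top",(66,276),40),("top",(448,394),40)]:
    w=ray(C[n],full(n,q),z); print(n,q,w.round(1),np.round(inv(w),1))
np.save("tester.npy",p)
E
```

```text
[ 5.35872969e+02  2.89709532e+01 -3.93574147e-01] [[-1.3  0.8]
 [ 0.4  1.8]
 [ 1.5 -0.1]
 [-0.5 -1.1]
 [ 0.7 -0. ]
 [ 0.3 -0.9]
 [-0.9 -0.4]
 [ 0.5 -1.6]
 [ 0.9  0.3]]
side [ 5.34471664e+02  2.62511694e+01 -3.95034163e-01]
top [ 5.36601970e+02  2.93579665e+01 -3.91964448e-01]
top (184, 333) [515.4  85.5  51. ] [-40.6  44.4]
top (291, 425) [462.2  20.5  49. ] [-64.8 -36.1]
top (305, 242) [572.8  15.2  39. ] [39.4  1.5]
side (232, 181) [513.6  84.2  50. ] [-41.8  42.4]
side (178, 258) [460.8  19.6  48. ] [-65.8 -37.4]
side (346, 243) [570.4  15.4  39. ] [37.   0.7]
top (66, 276) [548.9 158.7  40. ] [-37.7 124.7]
top (448, 394) [482.9 -73.   40. ] [  -9.8 -114.5]
```

```bash
cat >> h.py <<'E'
P=np.load("tester.npy"); P[2]=-np.pi/8
def loc(w,p=P):
    c,s=np.cos(p[2]),np.sin(p[2]); d=np.array(w)[:2]-p[:2]; return np.round([c*d[0]+s*d[1],-s*d[0]+c*d[1]],1)
E
python3 - <<'E'
from h import *
from cell import env
s=env.state(); print(P,"tool local",loc(s["eef_pos"]))
for w in [(400,220),(150,0)]: print(w,loc(w))
print("box", [ray(C["top"],q,0).round() for q in [(45,262),(150,268),(165,150)]])
print(T(P,[(-70,44,0),(112,0,158)]))
# arm bar: top view crop (348,110)
for th in (1.3,1.4,1.5,1.57,1.7):
    L=[(112-100*np.cos(th),y,58+100*np.sin(th)) for y in(-22,22)]
    for n in("top","side"):
        print(th,n,[((q-np.array({"side":(250,150),"top":(225,130)}[n])+.5)*{"side":5,"top":4}[n]-.5).round() for q in proj(C[n],T(P,L))])
E
```

```text
[ 5.35872969e+02  2.89709532e+01 -3.92699082e-01] tool local [-484.   393.1]
(400, 220) [-198.6  124.5]
(150, 0) [-345.4 -174.4]
box [array([385., 641.,   0.]), array([376., 383.,   0.]), array([671., 361.,   0.])]
[[488.03947252  96.40949292   0.        ]
 [639.34747641 -13.8895912  158.        ]]
1.3 top [array([372., 160.]), array([298., 128.])]
1.3 side [array([426., 124.]), array([431.,  82.])]
1.4 top [array([379., 144.]), array([305., 111.])]
1.4 side [array([442., 122.]), array([447.,  80.])]
1.5 top [array([386., 127.]), array([312.,  94.])]
1.5 side [array([459., 122.]), array([463.,  80.])]
1.57 top [array([391., 115.]), array([318.,  83.])]
1.57 side [array([470., 123.]), array([474.,  80.])]
1.7 top [array([401.,  94.]), array([327.,  62.])]
1.7 side [array([492., 125.]), array([495.,  83.])]
```

play_rows(increments=[{"dx": -25,"dy": -30},{"dx": -50,"dy": -60},{"dx": -75,"dy": -90},{"dx": -100,"dy": -120},{"dx": -125,"dy": -150},{"dx": -150,"dy": -180},{"dx": -175,"dy": -210},{"dx": -200,"dy": -240}], fingers=0.25)

```text
invalid input
```

play_rows(increments=[{"dx": -20,"dy": -10},{"dx": -45,"dy": -20},{"dx": -75,"dy": -30},{"dx": -105,"dy": -45},{"dx": -135,"dy": -60},{"dx": -165,"dy": -75},{"dx": -190,"dy": -85},{"dx": -205,"dy": -90}])

```text
invalid input
```

Run:
```python
from h import *
from cell import env
s=env.state(); print(s["t"],s["eef_pos"],s["tcp_rot"],s["opening"],loc(s["eef_pos"]))
```

```text
0.1 [239.20139228 577.39345734 404.21643932] [-3.14059806e+00 -7.90764676e-05  2.74882847e+00] 1.0008818204687189 [-484.   393.1]
```

play_rows(increments=[{"dx": -25,"dy": -30,"dz": 0,"rx": 0,"ry": 0,"rz": 0},{"dx": -50,"dy": -60,"dz": 0,"rx": 0,"ry": 0,"rz": 0}], fingers=0.25)

```text
t: 0.27
eef_pos: [262.0, 502.6, 403.2]
tcp_rot: [-3.139, -0.0, 2.751]
ft_force: [1.1, -0.7, 0.4]
opening: 0.918
```

play_rows(increments=[{"dx": -25,"dy": -30,"dz": 0,"rx": 0,"ry": 0,"rz": 0},{"dx": -50,"dy": -60,"dz": 0,"rx": 0,"ry": 0,"rz": 0},{"dx": -75,"dy": -90,"dz": 0,"rx": 0,"ry": 0,"rz": 0},{"dx": -100,"dy": -120,"dz": 0,"rx": 0,"ry": 0,"rz": 0},{"dx": -130,"dy": -145,"dz": 0,"rx": 0,"ry": 0,"rz": 0},{"dx": -165,"dy": -165,"dz": 0,"rx": 0,"ry": 0,"rz": 0},{"dx": -200,"dy": -185,"dz": 0,"rx": 0,"ry": 0,"rz": 0},{"dx": -235,"dy": -200,"dz": 0,"rx": 0,"ry": 0,"rz": 0}])

```text
t: 0.93
eef_pos: [403.6, 226.1, 403.7]
tcp_rot: [-3.139, -0.0, 2.751]
ft_force: [0.2, 1.1, 0.3]
opening: 0.356
```

```bash
cat > st.py <<'E'
from h import *
from cell import env
s=env.state(); print(round(s["t"],2),s["eef_pos"].round(1),s["tcp_rot"].round(3),s["ft_force"].round(1),round(s["opening"],3),"loc",loc(s["eef_pos"]),"tipz",round(s["eef_pos"][2]-190,1))
E
python3 st.py
```

```text
0.93 [403.6 226.1 403.7] [-3.139 -0.     2.751] [0.2 1.1 0.3] 0.356 loc [-197.6  131.5] tipz 213.7
```

play_rows(increments=[{"dx": -20,"dy": -14,"dz": 0,"rx": 0,"ry": 0,"rz": 0},{"dx": -45,"dy": -31,"dz": 0,"rx": 0,"ry": 0,"rz": 0},{"dx": -70,"dy": -49,"dz": 0,"rx": 0,"ry": 0,"rz": 0},{"dx": -95,"dy": -66,"dz": 10,"rx": 0,"ry": 0,"rz": 0},{"dx": -115,"dy": -80,"dz": 30,"rx": 0,"ry": 0,"rz": 0},{"dx": -125,"dy": -87,"dz": 55,"rx": 0,"ry": 0,"rz": 0},{"dx": -125,"dy": -87,"dz": 80,"rx": 0,"ry": 0,"rz": 0},{"dx": -125,"dy": -87,"dz": 100,"rx": 0,"ry": 0,"rz": 0}])

```text
t: 1.6
eef_pos: [486.0, 97.0, 302.1]
tcp_rot: [-3.139, -0.001, 2.749]
ft_force: [-0.6, 0.7, -0.3]
opening: 0.249
```

```bash
cat > look.py <<'E'
import sys
from h import *
from cell import env,viewer
i=sys.argv[1]
ims=[]
for n,(x,y,w,h),k in(("side",(250,130,150,110),4),("top",(225,130,140,145),4)):
    c=viewer.read_camera(n); pickle.dump(c,open(f"{n}{i}.pkl","wb"))
    cv2.imwrite(f"pics/{n}{i}.png",cv2.resize(c["image"][y:y+h,x:x+w,::-1],None,fx=k,fy=k,interpolation=cv2.INTER_CUBIC))
E
python3 look.py 1; python3 st.py
```

```text
1.7 [485.6  97.6 301.3] [-3.137 -0.005  2.75 ] [-0.6 -0.1 -0.1] 0.252 loc [-72.7  44.1] tipz 111.3
```

View pics/side1.png

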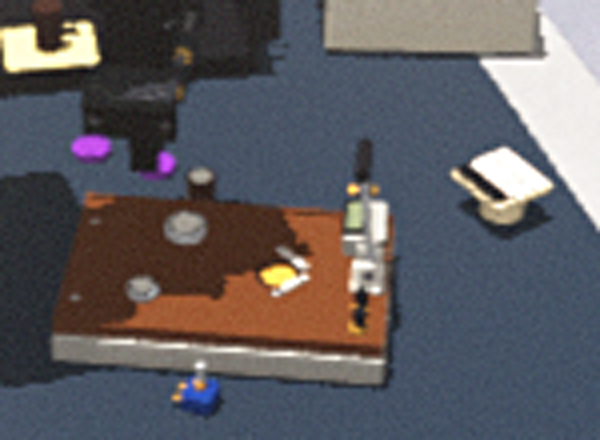

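View pics/top1.png

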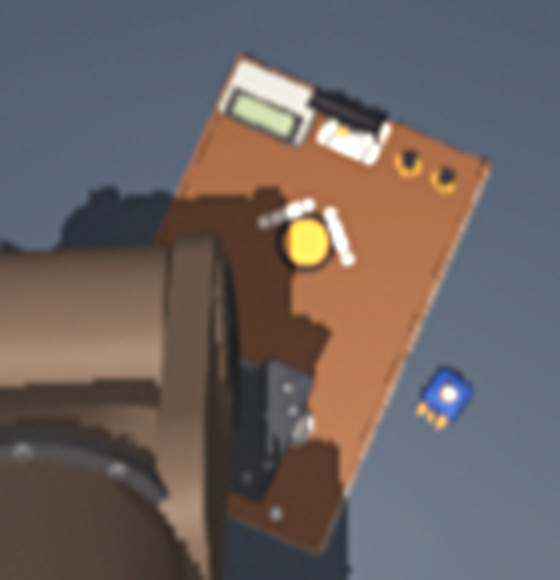

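play_rows(increments=[{"dx": 0,"dy": 0,"dz": 15,"rx": 0,"ry": 0,"rz": 0},{"dx": 0,"dy": 0,"dz": 32,"rx": 0,"ry": 0,"rz": 0},{"dx": 0,"dy": 0,"dz": 48,"rx": 0,"ry": 0,"rz": 0},{"dx": 0,"dy": 0,"dz": 58,"rx": 0,"ry": 0,"rz": 0},{"dx": 0,"dy": 0,"dz": 63,"rx": 0,"ry": 0,"rz": 0},{"dx": 0,"dy": 0,"dz": 65.5,"rx": 0,"ry": 0,"rz": 0},{"dx": 0,"dy": 0,"dz": 65.5,"rx": 0,"ry": 0,"rz": 0}])

```text
t: 2.28
eef_pos: [485.3, 97.5, 236.1]
tcp_rot: [-3.137, -0.005, 2.751]
ft_force: [-0.3, -0.3, -0.1]
opening: 0.248
```

```bash
python3 look.py 2; python3 st.py
```

```text
2.38 [485.3  97.5 236.5] [-3.137 -0.004  2.751] [-0.3 -0.8 -0.2] 0.252 loc [-72.9  44. ] tipz 46.5
```

View pics/side2.png

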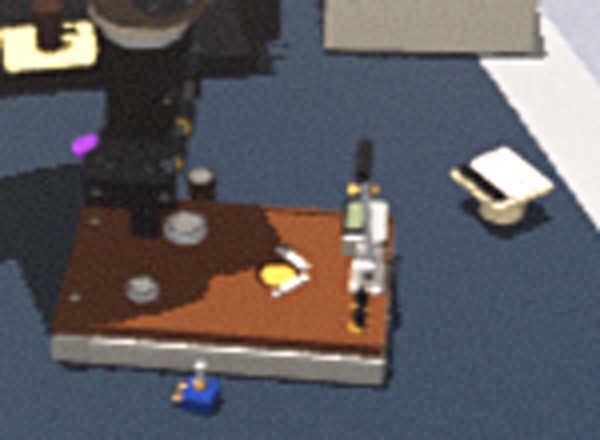

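play_rows(increments=[{"dx": -2,"dy": 0,"dz": 2,"rx": 0,"ry": 0,"rz": 0},{"dx": -5,"dy": 0,"dz": 2,"rx": 0,"ry": 0,"rz": 0},{"dx": -8,"dy": 0,"dz": 2,"rx": 0,"ry": 0,"rz": 0},{"dx": -11,"dy": 0,"dz": 2,"rx": 0,"ry": 0,"rz": 0},{"dx": -14,"dy": 0,"dz": 2,"rx": 0,"ry": 0,"rz": 0},{"dx": -18,"dy": -3.3,"dz": 2,"rx": 0,"ry": 0,"rz": 0},{"dx": -22,"dy": -6.6,"dz": 2,"rx": 0,"ry": 0,"rz": 0},{"dx": -26,"dy": -10,"dz": 2,"rx": 0,"ry": 0,"rz": 0}])

```text
t: 3.05
eef_pos: [505.8, 77.8, 234.4]
tcp_rot: [-3.137, -0.005, 2.751]
ft_force: [0.5, 0.0, 0.0]
opening: 0.25
```

```bash
python3 look.py 3; python3 st.py
```

```text
3.15 [505.9  77.6 234.4] [-3.137 -0.004  2.75 ] [-1.2  0.5  0.9] 0.253 loc [-46.3  33.4] tipz 44.4
```

View pics/side3.png

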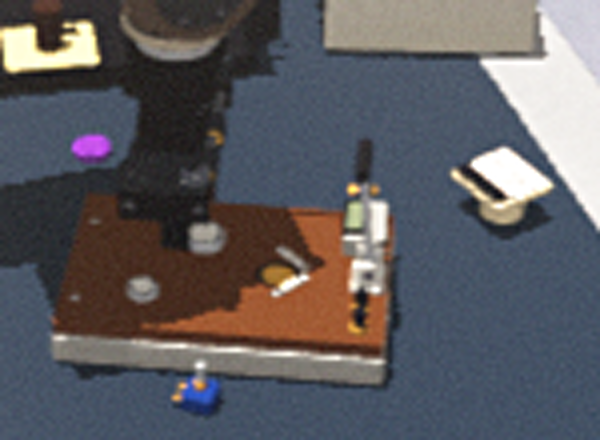

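Run:
```python
from h import *
for q in[(206,234)]: print(loc(ray(C["side"],full("side",q,(250,130),4),50)))
print(loc(ray(C["side"],full("side",(186,227),(250,130),4),50)))
```

```text
[-23.7  32.2]
[-40.9  39.5]
```

play_rows(increments=[{"dx": -5,"dy": -4.2,"dz": 0,"rx": 0,"ry": 0,"rz": 0},{"dx": -10,"dy": -8.4,"dz": 0,"rx": 0,"ry": 0,"rz": 0},{"dx": -15,"dy": -12.6,"dz": 0,"rx": 0,"ry": 0,"rz": 0},{"dx": -20,"dy": -16.8,"dz": 0,"rx": 0,"ry": 0,"rz": 0},{"dx": -25,"dy": -21,"dz": 0,"rx": 0,"ry": 0,"rz": 0},{"dx": -30,"dy": -25.2,"dz": 0,"rx": 0,"ry": 0,"rz": 0},{"dx": -35,"dy": -29.4,"dz": 0,"rx": 0,"ry": 0,"rz": 0},{"dx": -38,"dy": -32.5,"dz": 0,"rx": 0,"ry": 0,"rz": 0}])

```text
t: 3.82
eef_pos: [529.1, 32.2, 234.4]
tcp_rot: [-3.137, -0.004, 2.749]
ft_force: [-0.5, 0.2, -0.8]
opening: 0.25
```

```bash
python3 look.py 4; python3 st.py
```

```text
3.92 [528.9  32.3 234.4] [-3.137 -0.004  2.749] [ 0.1 -0.2 -0.4] 0.248 loc [-7.7  0.5] tipz 44.4
```

View pics/side4.png

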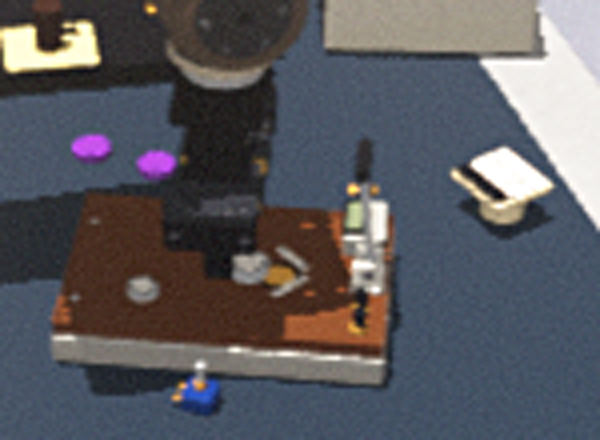

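View pics/top4.png

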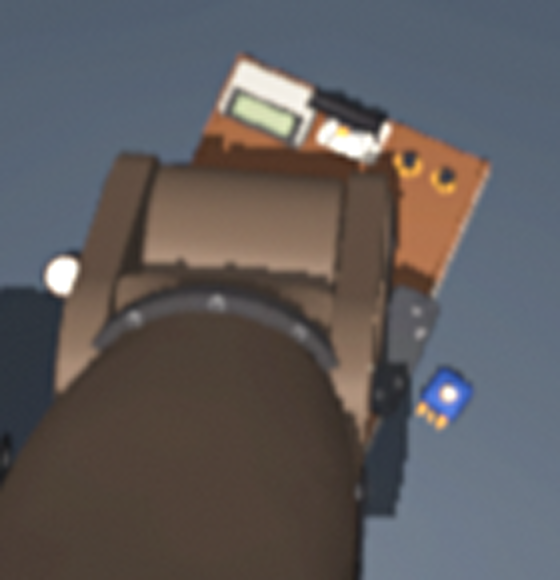

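play_rows(increments=[{"dx": -4,"dy": 0.3,"dz": 0,"rx": 0,"ry": 0,"rz": 0},{"dx": -8,"dy": 0.5,"dz": 0,"rx": 0,"ry": 0,"rz": 0},{"dx": -12,"dy": 0.5,"dz": 0,"rx": 0,"ry": 0,"rz": 0},{"dx": -16,"dy": 0.5,"dz": 0,"rx": 0,"ry": 0,"rz": 0},{"dx": -19,"dy": 0.5,"dz": 0,"rx": 0,"ry": 0,"rz": 0},{"dx": -21,"dy": 0.5,"dz": 0,"rx": 0,"ry": 0,"rz": 0},{"dx": -23,"dy": 0.5,"dz": 0,"rx": 0,"ry": 0,"rz": 0},{"dx": -23,"dy": 0.5,"dz": 0,"rx": 0,"ry": 0,"rz": 0}])

```text
t: 4.58
eef_pos: [550.6, 23.9, 234.2]
tcp_rot: [-3.137, -0.004, 2.749]
ft_force: [0.2, 0.2, 0.3]
opening: 0.254
```

```bash
python3 look.py 5; python3 st.py
```

```text
4.68 [550.3  24.  234.2] [-3.137 -0.004  2.749] [0.3 0.1 0.6] 0.248 loc [15.2  0.9] tipz 44.2
```

View pics/side5.png

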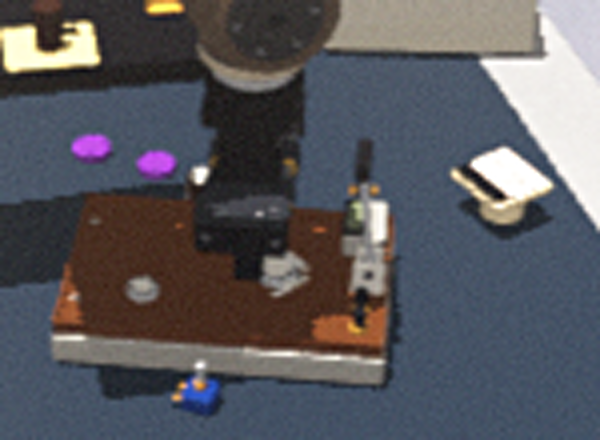

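play_rows(increments=[{"dx": -1,"dy": 0,"dz": 0,"rx": 0,"ry": 0,"rz": 0},{"dx": -2,"dy": 0,"dz": 0,"rx": 0,"ry": 0,"rz": 0},{"dx": -3,"dy": 0,"dz": 0,"rx": 0,"ry": 0,"rz": 0},{"dx": -3,"dy": 0,"dz": 0,"rx": 0,"ry": 0,"rz": 0}])

```text
t: 5.02
eef_pos: [553.1, 22.8, 234.2]
tcp_rot: [-3.137, -0.004, 2.749]
ft_force: [0.4, -0.4, -0.1]
opening: 0.252
```

```bash
python3 look.py 6; python3 st.py
python3 - <<'E'
import cv2,pickle
a=[cv2.resize(pickle.load(open(f"side{i}.pkl","rb"))["image"][180:215,300:350,::-1],None,fx=8,fy=8,interpolation=cv2.INTER_CUBIC) for i in(5,6)]
cv2.imwrite("pics/z6.png",cv2.hconcat(a))
E
```

```text
5.12 [553.   22.8 234.2] [-3.137 -0.004  2.749] [-0.5 -0.   0.2] 0.252 loc [18.2  0.9] tipz 44.2
```

View pics/z6.png

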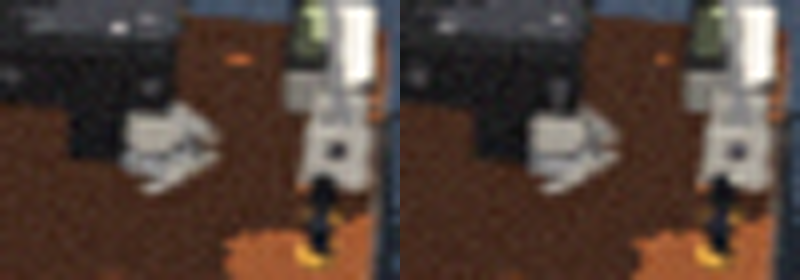

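play_rows(increments=[{"dx": -1,"dy": 0,"dz": 0,"rx": 0,"ry": 0,"rz": 0},{"dx": -2,"dy": 0,"dz": 0,"rx": 0,"ry": 0,"rz": 0},{"dx": -2,"dy": 0,"dz": 0,"rx": 0,"ry": 0,"rz": 0}])

```text
t: 5.37
eef_pos: [554.3, 22.2, 234.0]
tcp_rot: [-3.137, -0.007, 2.749]
ft_force: [-3.9, 1.4, 1.9]
opening: 0.251
```

```bash
python3 look.py 7; python3 st.py
python3 - <<'E'
import cv2,pickle
a=[cv2.resize(pickle.load(open(f"side{i}.pkl","rb"))["image"][180:215,300:350,::-1],None,fx=8,fy=8,interpolation=cv2.INTER_CUBIC) for i in(6,7)]
cv2.imwrite("pics/z7.png",cv2.hconcat(a))
E
```

```text
5.47 [554.3  22.3 234. ] [-3.137 -0.007  2.749] [-4.3  1.4  2.5] 0.253 loc [19.6  0.9] tipz 44.0
```

View pics/z7.png

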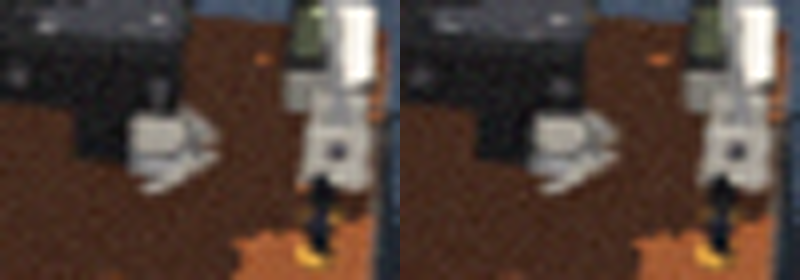

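play_rows(increments=[{"dx": 8,"dy": 0,"dz": 0,"rx": 0,"ry": 0,"rz": 0},{"dx": 20,"dy": 0,"dz": -5,"rx": 0,"ry": 0,"rz": 0},{"dx": 30,"dy": 5,"dz": -30,"rx": 0,"ry": 0,"rz": 0},{"dx": 40,"dy": 20,"dz": -65,"rx": 0,"ry": 0,"rz": 0},{"dx": 50,"dy": 45,"dz": -95,"rx": 0,"ry": 0,"rz": 0},{"dx": 60,"dy": 75,"dz": -120,"rx": 0,"ry": 0,"rz": 0},{"dx": 70,"dy": 105,"dz": -140,"rx": 0,"ry": 0,"rz": 0},{"dx": 80,"dy": 130,"dz": -155,"rx": 0,"ry": 0,"rz": 0}], fingers=0)

```text
t: 6.13
eef_pos: [530.4, 175.1, 391.6]
tcp_rot: [-3.139, -0.004, 2.749]
ft_force: [-0.4, 0.2, -0.1]
opening: 0.004
```

play_rows(increments=[{"dx": 20,"dy": 20,"dz": 0,"rx": 0,"ry": 0,"rz": 0},{"dx": 40,"dy": 45,"dz": 0,"rx": 0,"ry": 0,"rz": 0},{"dx": 60,"dy": 70,"dz": 0,"rx": 0,"ry": 0,"rz": 0},{"dx": 75,"dy": 90,"dz": 0,"rx": 0,"ry": 0,"rz": 0},{"dx": 80,"dy": 95,"dz": 0,"rx": 0,"ry": 0,"rz": 0}])

```text
t: 6.55
eef_pos: [490.8, 296.2, 392.0]
tcp_rot: [-3.14, -0.004, 2.752]
ft_force: [-0.0, -0.5, 0.0]
opening: 0.007
```

```bash
python3 look.py 8; python3 st.py
```

```text
6.65 [491.6 294.4 391.7] [-3.139 -0.004  2.752] [-0.6  0.2 -0.1] 0.003 loc [-142.5  228.3] tipz 201.7
```

View pics/side8.png

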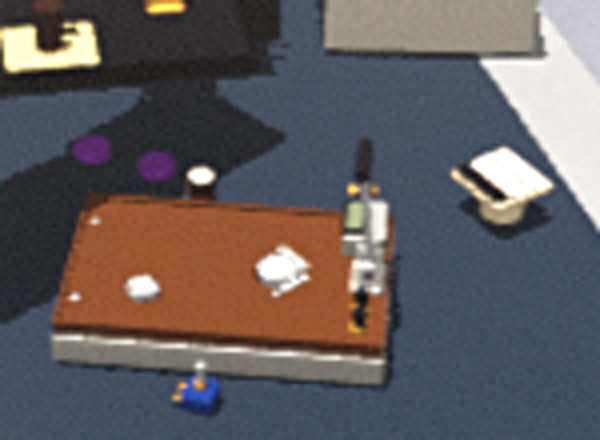

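View pics/top8.png

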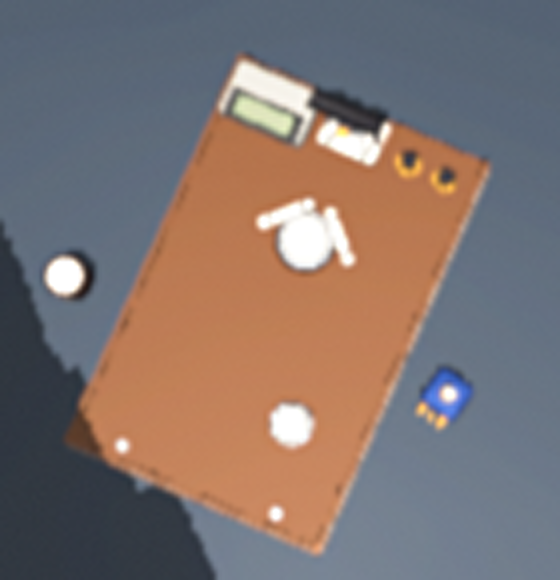

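Run:
```python
import cv2,pickle
f=lambda n,i,x,y:cv2.resize(pickle.load(open(f"{n}{i}.pkl","rb"))["image"][y:y+28,x:x+30,::-1],(390,364),interpolation=cv2.INTER_CUBIC)
cv2.imwrite("pics/z8.png",cv2.hconcat([f("side",0,282,172),f("side",8,306,183)]))
from h import *
# predicted side-view top centre at heights, for nest
for z in (48.5,52): print(z,proj(C["side"],T(P,[(40,0,z),(40,16.5,z),(40,-16.5,z),(23.5,0,z),(56.5,0,z)])).round(1).tolist())
```

```text
48.5 [[319.8, 196.1], [320.2, 192.9], [319.3, 199.4], [314.6, 195.7], [324.9, 196.5]]
52 [[319.8, 195.2], [320.2, 192.0], [319.3, 198.5], [314.6, 194.9], [324.9, 195.6]]
```

View pics/z8.png

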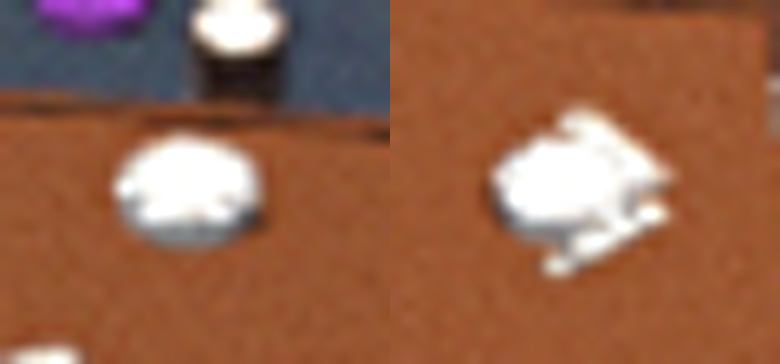

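play_rows(increments=[{"dx": -20,"dy": -25,"dz": 0,"rx": 0,"ry": 0,"rz": 0},{"dx": -43,"dy": -54,"dz": 0,"rx": 0,"ry": 0,"rz": 0},{"dx": -67,"dy": -84,"dz": 0,"rx": 0,"ry": 0,"rz": 0},{"dx": -91,"dy": -114,"dz": 0,"rx": 0,"ry": 0,"rz": 0},{"dx": -115,"dy": -144,"dz": 10,"rx": 0,"ry": 0,"rz": 0},{"dx": -139,"dy": -174,"dz": 20,"rx": 0,"ry": 0,"rz": 0},{"dx": -163,"dy": -204,"dz": 35,"rx": 0,"ry": 0,"rz": 0},{"dx": -181,"dy": -227.5,"dz": 55,"rx": 0,"ry": 0,"rz": 0}])

```text
t: 7.32
eef_pos: [572.3, 11.1, 337.3]
tcp_rot: [-3.139, -0.001, 2.75]
ft_force: [0.6, 0.5, -0.5]
opening: 0.004
```

play_rows(increments=[{"dx": 0,"dy": 0,"dz": 20,"rx": 0,"ry": 0,"rz": 0},{"dx": 0,"dy": 0,"dz": 40,"rx": 0,"ry": 0,"rz": 0},{"dx": 0,"dy": 0,"dz": 60,"rx": 0,"ry": 0,"rz": 0},{"dx": 0,"dy": 0,"dz": 75,"rx": 0,"ry": 0,"rz": 0},{"dx": 0,"dy": 0,"dz": 83,"rx": 0,"ry": 0,"rz": 0},{"dx": 0,"dy": 0,"dz": 83,"rx": 0,"ry": 0,"rz": 0}])

```text
t: 7.82
eef_pos: [571.6, 9.8, 253.0]
tcp_rot: [-3.138, -0.004, 2.748]
ft_force: [-0.7, 0.4, 0.3]
opening: 0.007
```

```bash
python3 look.py 9; python3 st.py
```

```text
7.92 [572.1  10.3 254.8] [-3.139e+00 -1.000e-03  2.749e+00] [-0.6  0.5  0.4] 0.005 loc [40.6 -3.4] tipz 64.8
```

View pics/side9.png

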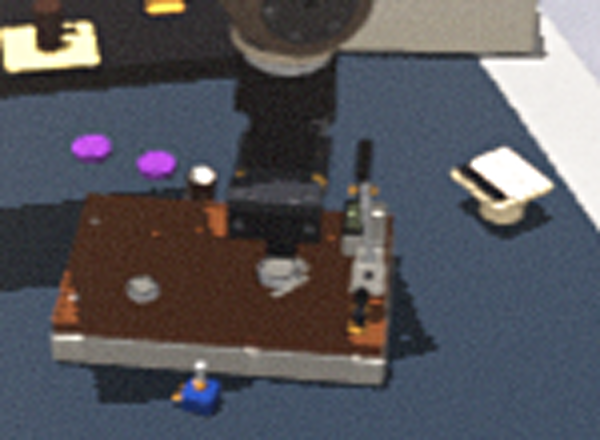

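play_rows(increments=[{"dx": 0,"dy": 4,"dz": 4,"rx": 0,"ry": 0,"rz": 0},{"dx": 0,"dy": 4,"dz": 8,"rx": 0,"ry": 0,"rz": 0},{"dx": 0,"dy": 4,"dz": 12,"rx": 0,"ry": 0,"rz": 0},{"dx": 0,"dy": 4,"dz": 12,"rx": 0,"ry": 0,"rz": 0}])

```text
t: 8.25
eef_pos: [573.5, 14.2, 242.3]
tcp_rot: [-3.139, -0.001, 2.749]
ft_force: [-0.1, 0.4, 0.5]
opening: 0.007
```

play_rows(increments=[{"dx": 0,"dy": 0,"dz": 1,"rx": 0,"ry": 0,"rz": 0},{"dx": 0,"dy": 0,"dz": 2,"rx": 0,"ry": 0,"rz": 0},{"dx": 0,"dy": 0,"dz": 2,"rx": 0,"ry": 0,"rz": 0}])

```text
t: 8.5
eef_pos: [573.5, 14.2, 240.2]
tcp_rot: [-3.139, -0.001, 2.749]
ft_force: [0.4, -0.6, 0.0]
opening: 0.005
```

play_rows(increments=[{"dx": 0,"dy": 0,"dz": 1,"rx": 0,"ry": 0,"rz": 0},{"dx": 0,"dy": 0,"dz": 1.5,"rx": 0,"ry": 0,"rz": 0},{"dx": 0,"dy": 0,"dz": 1.5,"rx": 0,"ry": 0,"rz": 0}])

```text
t: 8.75
eef_pos: [573.5, 14.2, 238.9]
tcp_rot: [-3.139, -0.001, 2.749]
ft_force: [-0.8, 1.1, 2.9]
opening: 0.004
```

play_rows(increments=[{"dx": 0,"dy": 0,"dz": 0.7,"rx": 0,"ry": 0,"rz": 0},{"dx": 0,"dy": 0,"dz": 1,"rx": 0,"ry": 0,"rz": 0},{"dx": 0,"dy": 0,"dz": 1,"rx": 0,"ry": 0,"rz": 0}])

```text
t: 9.0
eef_pos: [573.4, 14.2, 238.9]
tcp_rot: [-3.139, -0.001, 2.749]
ft_force: [-3.1, 0.6, 12.2]
opening: 0.005
```

play_rows(increments=[{"dx": 0,"dy": 0,"dz": -15,"rx": 0,"ry": 0,"rz": 0},{"dx": 0,"dy": 0,"dz": -45,"rx": 0,"ry": 0,"rz": 0},{"dx": 0,"dy": 0,"dz": -80,"rx": 0,"ry": 0,"rz": 0},{"dx": 0,"dy": 0,"dz": -115,"rx": 0,"ry": 0,"rz": 0},{"dx": 0,"dy": 0,"dz": -145,"rx": 0,"ry": 0,"rz": 0},{"dx": 0,"dy": 0,"dz": -165,"rx": 0,"ry": 0,"rz": 0},{"dx": 0,"dy": 0,"dz": -175,"rx": 0,"ry": 0,"rz": 0},{"dx": 0,"dy": 0,"dz": -175,"rx": 0,"ry": 0,"rz": 0}])

```text
t: 9.67
eef_pos: [573.7, 14.6, 415.7]
tcp_rot: [-3.14, 0.003, 2.75]
ft_force: [0.4, 0.3, -0.1]
opening: 0.005
```

play_rows(increments=[{"dx": -15,"dy": 0,"dz": 0,"rx": 0,"ry": 0,"rz": 0},{"dx": -40,"dy": 0,"dz": 0,"rx": 0,"ry": 0,"rz": 0},{"dx": -65,"dy": 0,"dz": 0,"rx": 0,"ry": 0,"rz": 0},{"dx": -85,"dy": 0,"dz": 0,"rx": 0,"ry": 0,"rz": 0},{"dx": -94,"dy": 0,"dz": 0,"rx": 0,"ry": 0,"rz": 0},{"dx": -94,"dy": 0,"dz": 0,"rx": 0,"ry": 0,"rz": 0}])

```text
t: 10.17
eef_pos: [661.5, -22.1, 413.5]
tcp_rot: [-3.139, -0.0, 2.749]
ft_force: [0.2, 0.7, -0.4]
opening: 0.006
```

```bash
python3 look.py 10; python3 st.py
```

```text
10.27 [660.1 -21.1 414.5] [-3.14   0.     2.749] [ 0.5  0.4 -0.4] 0.005 loc [133.9   1.2] tipz 224.5
```

View pics/side10.png

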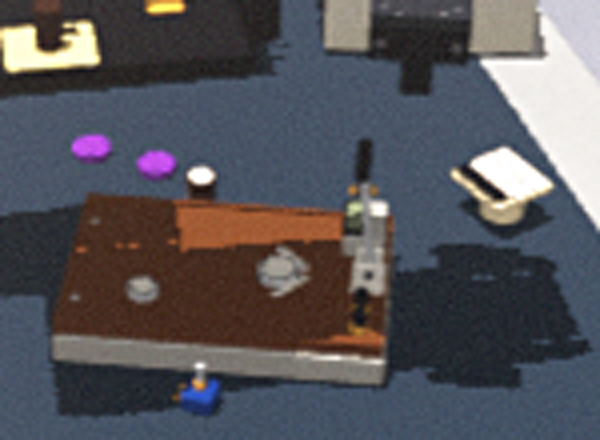

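play_rows(increments=[{"dx": 0,"dy": 0,"dz": 15,"rx": 0,"ry": 0,"rz": 0},{"dx": 0,"dy": 0,"dz": 35,"rx": 0,"ry": 0,"rz": 0},{"dx": 0,"dy": 0,"dz": 55,"rx": 0,"ry": 0,"rz": 0},{"dx": 0,"dy": 0,"dz": 68,"rx": 0,"ry": 0,"rz": 0},{"dx": 0,"dy": 0,"dz": 74,"rx": 0,"ry": 0,"rz": 0},{"dx": 0,"dy": 0,"dz": 74,"rx": 0,"ry": 0,"rz": 0}])

```text
t: 10.77
eef_pos: [659.2, -20.9, 339.4]
tcp_rot: [-3.139, -0.002, 2.75]
ft_force: [-0.2, 0.4, 0.3]
opening: 0.004
```

```bash
python3 look.py 11; python3 st.py
```

```text
10.87 [659.8 -21.1 341.3] [-3.14e+00  1.00e-03  2.75e+00] [-0.1 -0.3  0.5] 0.008 loc [133.6   1.2] tipz 151.3
```

View pics/side11.png

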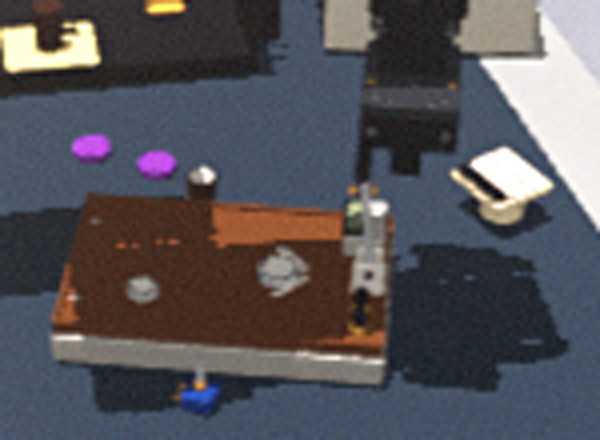

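play_rows(increments=[{"dx": -9,"dy": -1,"dz": 0,"rx": 0,"ry": 0,"rz": 0},{"dx": -16,"dy": -1,"dz": 0,"rx": 0,"ry": 0,"rz": 0},{"dx": -24,"dy": -1,"dz": 1,"rx": 0,"ry": 0,"rz": 0},{"dx": -32,"dy": -1,"dz": 3,"rx": 0,"ry": 0,"rz": 0},{"dx": -40,"dy": -1,"dz": 6,"rx": 0,"ry": 0,"rz": 0},{"dx": -49,"dy": -1,"dz": 10,"rx": 0,"ry": 0,"rz": 0},{"dx": -58,"dy": -1,"dz": 15,"rx": 0,"ry": 0,"rz": 0},{"dx": -65,"dy": -1,"dz": 20,"rx": 0,"ry": 0,"rz": 0}])

```text
t: 11.53
eef_pos: [720.4, -47.3, 320.5]
tcp_rot: [-3.14, 0.0, 2.75]
ft_force: [1.0, -0.4, -0.0]
opening: 0.003
```

```bash
python3 look.py 12; python3 st.py
```

```text
11.63 [720.2 -47.4 319.6] [-3.139e+00 -1.000e-03  2.749e+00] [-1.  -0.4 -0.4] 0.004 loc [199.5   0. ] tipz 129.6
```

View pics/side12.png

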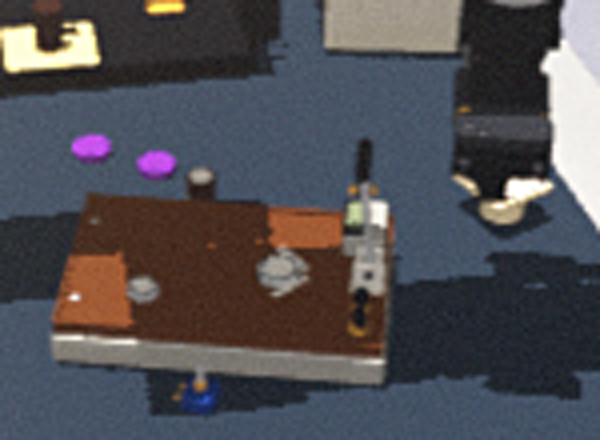

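I got the sign wrong: −dx is tester +x, so the tool moved away from the arm. It was in free space and touched nothing. I'll go back and push the right way.

play_rows(increments=[{"dx": 15,"dy": 0,"dz": -8,"rx": 0,"ry": 0,"rz": 0},{"dx": 35,"dy": 0,"dz": -16,"rx": 0,"ry": 0,"rz": 0},{"dx": 55,"dy": 0,"dz": -22,"rx": 0,"ry": 0,"rz": 0},{"dx": 66,"dy": 0,"dz": -22,"rx": 0,"ry": 0,"rz": 0},{"dx": 66,"dy": 0,"dz": -22,"rx": 0,"ry": 0,"rz": 0}])

```text
t: 12.05
eef_pos: [657.7, -21.2, 342.5]
tcp_rot: [-3.139, -0.001, 2.75]
ft_force: [-0.3, -0.1, -0.3]
opening: 0.005
```

play_rows(increments=[{"dx": 9,"dy": 0,"dz": 0,"rx": 0,"ry": 0,"rz": 0},{"dx": 16,"dy": 0,"dz": 0,"rx": 0,"ry": 0,"rz": 0},{"dx": 24,"dy": 0,"dz": 1,"rx": 0,"ry": 0,"rz": 0},{"dx": 32,"dy": 0,"dz": 3,"rx": 0,"ry": 0,"rz": 0},{"dx": 40,"dy": 0,"dz": 6,"rx": 0,"ry": 0,"rz": 0},{"dx": 49,"dy": 0,"dz": 10,"rx": 0,"ry": 0,"rz": 0},{"dx": 58,"dy": 0,"dz": 15,"rx": 0,"ry": 0,"rz": 0},{"dx": 65,"dy": 0,"dz": 20,"rx": 0,"ry": 0,"rz": 0}])

```text
t: 12.72
eef_pos: [596.8, 3.9, 322.2]
tcp_rot: [-3.139, -0.001, 2.75]
ft_force: [1.1, -0.0, 3.3]
opening: 0.009
```

```bash
python3 look.py 13; python3 st.py
```

```text
12.82 [596.7   4.1 321.6] [-3.139 -0.004  2.75 ] [ 0.2 -0.3  0.8] 0.002 loc [65.7  0.2] tipz 131.6
```

View pics/side13.png

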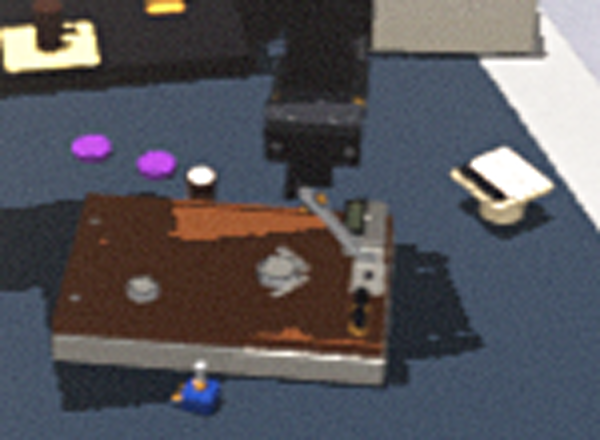

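play_rows(increments=[{"dx": 5,"dy": 0,"dz": 6,"rx": 0,"ry": 0,"rz": 0},{"dx": 10,"dy": 0,"dz": 11.5,"rx": 0,"ry": 0,"rz": 0},{"dx": 14.5,"dy": 0,"dz": 17,"rx": 0,"ry": 0,"rz": 0},{"dx": 18.5,"dy": 0,"dz": 22,"rx": 0,"ry": 0,"rz": 0},{"dx": 22,"dy": 0,"dz": 28,"rx": 0,"ry": 0,"rz": 0},{"dx": 25.5,"dy": 0,"dz": 34,"rx": 0,"ry": 0,"rz": 0},{"dx": 28,"dy": 0,"dz": 40,"rx": 0,"ry": 0,"rz": 0},{"dx": 30.5,"dy": 0,"dz": 46.5,"rx": 0,"ry": 0,"rz": 0}])

```text
t: 13.48
eef_pos: [568.1, 15.7, 274.7]
tcp_rot: [-3.139, -0.003, 2.75]
ft_force: [1.7, 0.9, 1.6]
opening: 0.003
```

```bash
python3 look.py 14; python3 st.py
```

```text
13.58 [567.8  15.7 274. ] [-3.138 -0.005  2.751] [ 0.4 -0.3  1.2] 0.007 loc [34.6 -0. ] tipz 84.0
```

View pics/side14.png

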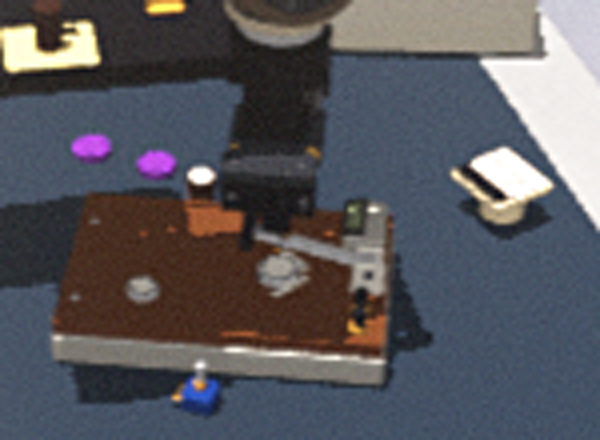

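play_rows(increments=[{"dx": 1,"dy": 0,"dz": 4,"rx": 0,"ry": 0,"rz": 0},{"dx": 2,"dy": 0,"dz": 8,"rx": 0,"ry": 0,"rz": 0},{"dx": 2.5,"dy": 0,"dz": 12,"rx": 0,"ry": 0,"rz": 0},{"dx": 3,"dy": 0,"dz": 16,"rx": 0,"ry": 0,"rz": 0},{"dx": 3.5,"dy": 0,"dz": 19,"rx": 0,"ry": 0,"rz": 0},{"dx": 3.5,"dy": 0,"dz": 21,"rx": 0,"ry": 0,"rz": 0},{"dx": 3.5,"dy": 0,"dz": 22,"rx": 0,"ry": 0,"rz": 0},{"dx": 3.5,"dy": 0,"dz": 22,"rx": 0,"ry": 0,"rz": 0}])

```text
t: 14.25
eef_pos: [564.4, 17.0, 251.9]
tcp_rot: [-3.138, -0.006, 2.751]
ft_force: [0.1, -0.1, -0.4]
opening: 0.004
```

play_rows(increments=[{"dx": 0,"dy": 0,"dz": 0.7,"rx": 0,"ry": 0,"rz": 0},{"dx": 0,"dy": 0,"dz": 1.4,"rx": 0,"ry": 0,"rz": 0},{"dx": 0,"dy": 0,"dz": 1.4,"rx": 0,"ry": 0,"rz": 0}])

```text
t: 14.5
eef_pos: [564.3, 17.0, 251.3]
tcp_rot: [-3.138, -0.006, 2.751]
ft_force: [-1.9, 0.4, 11.0]
opening: 0.004
```

play_rows(increments=[{"dx": 0,"dy": 0,"dz": 0.8,"rx": 0,"ry": 0,"rz": 0},{"dx": 0,"dy": 0,"dz": 1,"rx": 0,"ry": 0,"rz": 0},{"dx": 0,"dy": 0,"dz": 1,"rx": 0,"ry": 0,"rz": 0}])

```text
t: 14.75
eef_pos: [564.2, 17.1, 251.3]
tcp_rot: [-3.138, -0.005, 2.751]
ft_force: [-2.0, 0.2, 13.0]
opening: 0.009
```

Hard stop at tip z 61.3. I'll retreat straight up, then aside, and look.

play_rows(increments=[{"dx": 0,"dy": 0,"dz": -10,"rx": 0,"ry": 0,"rz": 0},{"dx": 0,"dy": 0,"dz": -35,"rx": 0,"ry": 0,"rz": 0},{"dx": 0,"dy": 0,"dz": -70,"rx": 0,"ry": 0,"rz": 0},{"dx": 10,"dy": 15,"dz": -100,"rx": 0,"ry": 0,"rz": 0},{"dx": 25,"dy": 40,"dz": -120,"rx": 0,"ry": 0,"rz": 0},{"dx": 45,"dy": 70,"dz": -135,"rx": 0,"ry": 0,"rz": 0},{"dx": 65,"dy": 100,"dz": -140,"rx": 0,"ry": 0,"rz": 0},{"dx": 85,"dy": 130,"dz": -140,"rx": 0,"ry": 0,"rz": 0}])

```text
t: 15.42
eef_pos: [535.3, 171.1, 393.3]
tcp_rot: [-3.139, -0.003, 2.75]
ft_force: [0.2, 0.4, 0.2]
opening: 0.004
```

play_rows(increments=[{"dx": 20,"dy": 25,"dz": 0,"rx": 0,"ry": 0,"rz": 0},{"dx": 40,"dy": 50,"dz": 0,"rx": 0,"ry": 0,"rz": 0},{"dx": 60,"dy": 75,"dz": 0,"rx": 0,"ry": 0,"rz": 0},{"dx": 75,"dy": 95,"dz": 0,"rx": 0,"ry": 0,"rz": 0},{"dx": 80,"dy": 100,"dz": 0,"rx": 0,"ry": 0,"rz": 0},{"dx": 80,"dy": 100,"dz": 0,"rx": 0,"ry": 0,"rz": 0}])

```text
t: 15.92
eef_pos: [498.6, 295.3, 393.5]
tcp_rot: [-3.139, -0.003, 2.753]
ft_force: [-0.4, -0.8, 1.0]
opening: 0.002
```

```bash
python3 look.py 15; python3 st.py
```

```text
16.02 [499.5 293.4 393.4] [-3.139e+00 -3.000e-03  2.750e+00] [ 0.3 -0.6 -0.1] 0.002 loc [-134.8  230.4] tipz 203.4
```

View pics/side15.png

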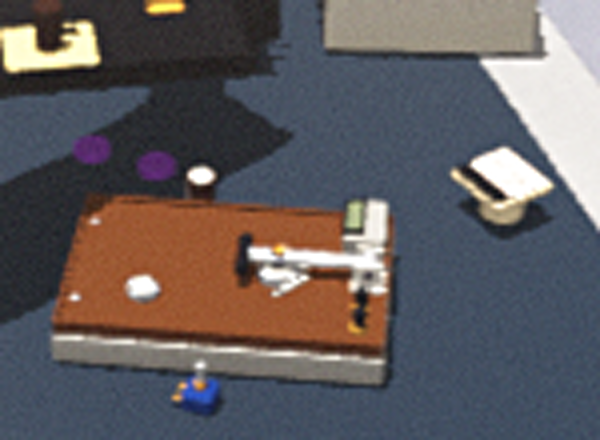

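View pics/top15.png

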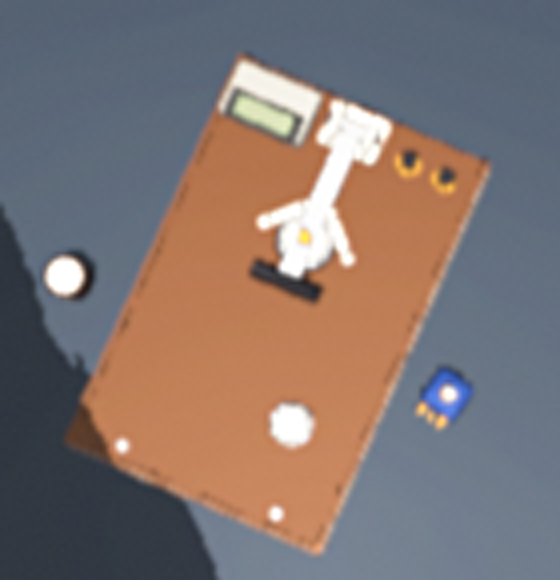

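```bash
python3 - <<'E'
from h import *
for th in(0,.06,.12):
    L=[(112-100*np.cos(th),y,58+100*np.sin(th)) for y in(-22,22)]
    print(th,[((q-np.array((250,130))+.5)*4-.5).round(1).tolist() for q in proj(C["side"],T(P,L))])
L=[(112,0,58),(40,0,61)]
print([((q-np.array((250,130))+.5)*4-.5).round(1).tolist() for q in proj(C["side"],T(P,L))])
E
python3 - <<'E'
import cv2,pickle
cv2.imwrite("pics/z15.png",cv2.resize(pickle.load(open("side15.pkl","rb"))["image"][180:212,300:352,::-1],None,fx=12,fy=12,interpolation=cv2.INTER_CUBIC))
E
```

```text
0 [[242.9, 271.4], [248.6, 237.1]]
0.06 [[243.2, 265.5], [248.9, 231.2]]
0.12 [[243.9, 259.6], [249.6, 225.4]]
[[371.3, 263.1], [280.9, 253.6]]
```

View pics/z15.png

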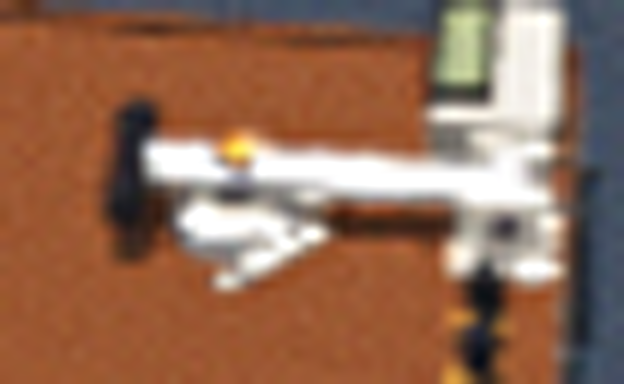

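The grip bar is at or slightly below the pixel position predicted for angle 0, and the contact force showed a hard stop. Handing in.

```bash
python3 -c "
from cell import env
print(env.job_done())"; python3 st.py
```

```text
the job is handed in; nothing more can be done
None
the job is handed in; nothing more can be done
```

I pushed the big cell flat along the deck into the nest with the two fingertips behind it. I then pressed on it to check it was seated, swung the contact arm down with the closed fingers and handed the job in at about 16 s. No verdict was reported.

**Last checks**
- **Cell:** before the arm came down, it appeared centred on the nest to within about 1 mm in the top view. Pressing on it met a hard stop at tip height 48.9 mm, against 48.5 mm expected when home.
- **Contact arm:** it met a hard stop at tip height 61.3 mm under 13 N, against 61 mm expected when level. In the side view the grip bar sits about 6 px (in a 4x crop) below where level should put it. I take that as calibration error, because a raised arm would show above it.
- **Probe:** its force on the cell could not be read directly. I infer it from the seated cell and the arm being at its stop.
- **Small cell and other parts:** nothing nearby looks shifted in the final top and side crops. The tray, screwdriver and circuit board were outside those crops, but the tool stayed clear of them.
- **Robot:** it was parked clear, with no contact force.

**One mistake:** my first attempt at swinging the arm used the wrong sign. The gripper moved about 65 mm away into free space and touched nothing, and I then did it the right way.

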